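# Sort the vials and the gauze into their trays

### The arm

A 6-joint arm with a two-finger parallel gripper is mounted at the origin on a cart in front of the work surface, level with it; the furniture and walls round the work are solid. World frame = base frame: x ahead of the robot, y to its left, z up, the work surface at z = 0. Lengths are in m, angles in rad, forces in N, time in s.
With the tool pointing down it reaches from about 0.35 to 0.725 m from the base axis. Payload 4.3 kg.
Tool frame: the origin (TCP) lies on the centre line of the jaws, within the pads' length; the fingertips stand 11 mm ahead of it and the grasp point (between the pads) lies 8 mm behind it; z points along the fingers, y is the line along which they close (so a half turn about z gives the same grasp; the last joint's range is limited). The gripper opens to 85 mm and grips with 20 to 120 N. Pads are 22 mm wide; open, the fingers measure 114 mm over their backs; the gripper's body (76 mm by 85 mm) begins 54 mm behind the grasp point. The pads swing forward as they close: fully open they stand 13 mm farther back than shut.
Start: joints at [1.078, 0.377, 0.081, 1.274, 0, 1.46], TCP at [0.215, 0.533, 0.207] pointing down, gripper open.
Joint ranges: [-2.72, 2.72], [-0.84, 1.66], [-1.02, 1.22], [-1.77, 2.12], [-1.37, 1.28], [-3.14, 3.14]. Speed limits (rad/s): [2.57, 2.57, 3.14, 3.14, 3.14, 3.14].

### API

Orientations are given as a rotation vector (axis times angle).
In Python, from station import r gives the robot as it stands. Calls block until the motion is done:
- r.move_pose(position, orientation): joint-space move of the TCP to a pose.
- r.move_straight(position, attitude=None, velocity=0.15, until_force=None): straight line of the TCP; attitude=None keeps the orientation; velocity is the mean speed in m/s. With until_force (N) it stops when the force on the tool has changed by that much, and returns True; else False.
- r.movej(angles): joint-space move.
- r.let_go() and r.clamp(): open the fingers fully, or close them until they stop; the grip force is fixed at half the most.
- r.hold(seconds).
- r.solve_ik(position, orientation): joint angles nearest the present ones, or None.
- r.read_state(): the state.
- r.grab_frame(name): name is "side" or "top" or "wrist"; returns a dict with "frame" (480x640x3 uint8, blue, green, red), "z_map" (480x640 float32, m along the optical axis (not along the pixel's ray), 0 where there is no reading), "intrinsics" (3x3 intrinsics, pixels), "cam_to_world" (4x4, takes a point from camera to world coordinates). Camera axes: x right, y up, looking along -z (the intrinsics and any distortion apply to the point x, -y, -z); pixel columns grow to the right and rows downward; lengths in m; the calibration is good to about 2 mm. A picture is of the moment at which its call begins.
A pose or a line that the arm cannot do raises r.IKError and nothing moves.
- r.job_done(): hands the job in; it is judged then, once.
The state is a dict: "clock": time; "q": joint angles; "joint_vel": joint speeds; "effort": joint torques, N m; "ee_pos": TCP position; "tool_rot": TCP orientation; "contact_force": force on the tool from outside, world axes, zero at the start; "wrist_torque": the same for the moment, N m; "grip_width": finger opening in m; "gripper_force": force on a finger pad.
Only numpy, scipy, OpenCV 4.12 (cv2) and the standard library are available. Lean on these libraries where they do the work, as an engineer would, in place of code of your own. Each camera call takes 0.05 s, during which the arm holds its last target. There are 200 camera calls.

### The job

Sort what was left out after the clinic: stand both brown-glass vials in the black tray, both clear-glass vials in the yellow tray, and the gauze roll in the green tray, all upright on the tray floors and let go. Do not knock any of them over on the way, and leave the timer and the clear plastic clip where they are.

Things in the scene. Friction and masses are not known exactly. Their poses are not given: they have to be found in the camera images.
- vial_red: glass injection vial, brown glass, red label band and red dot in its grey crimped cap; 24 mm diameter to 46 mm up, cap 18 mm diameter, 54 mm high in all, 28 g. Stands upright and loose on the worktop at the start. Origin: centre of its underside, z up its axis
- vial_orange: glass injection vial, brown glass, orange label band and orange dot in its grey crimped cap; 24 mm diameter to 46 mm up, cap 18 mm diameter, 54 mm high in all, 28 g. Stands upright and loose on the worktop at the start. Origin: centre of its underside, z up its axis
- vial_blue: glass injection vial, clear glass, blue label band and blue dot in its grey crimped cap; 24 mm diameter to 46 mm up, cap 18 mm diameter, 54 mm high in all, 28 g. Stands upright and loose on the worktop at the start. Origin: centre of its underside, z up its axis
- vial_green: glass injection vial, clear glass, green label band and green dot in its grey crimped cap; 24 mm diameter to 46 mm up, cap 18 mm diameter, 54 mm high in all, 28 g. Stands upright and loose on the worktop at the start. Origin: centre of its underside, z up its axis
- gauze_roll: white gauze bandage roll standing on end, stiff; 52 mm diameter, 61 mm high, 40 g. Origin: centre of its underside, z up its axis
- tray_black: shallow open black plastic tray for the two brown-glass vials; fixed where it stands. Outside 96 mm (its x) by 150 mm (its y), 20 mm high; walls and floor 4 mm thick, so the inside is 88 by 142 mm and the inner floor is 4 mm above its origin; a 34 mm wide thumb tab sticks out 11 mm at each end in y. Origin: centre of its underside; z up
- tray_yellow: shallow open yellow plastic tray for the two clear-glass vials; fixed where it stands. Outside 96 mm (its x) by 150 mm (its y), 20 mm high; walls and floor 4 mm thick, so the inside is 88 by 142 mm and the inner floor is 4 mm above its origin; a 34 mm wide thumb tab sticks out 11 mm at each end in y. Origin: centre of its underside; z up
- tray_green: shallow open green plastic tray for the gauze roll; fixed where it stands. Outside 96 mm (its x) by 150 mm (its y), 20 mm high; walls and floor 4 mm thick, so the inside is 88 by 142 mm and the inner floor is 4 mm above its origin; a 34 mm wide thumb tab sticks out 11 mm at each end in y. Origin: centre of its underside; z up
- timer: white lab timer with a small display and three buttons, 55 x 62 x 22 mm, lying loose on the worktop; to be left alone. Origin: centre of its underside
- clear_clip: clear plastic cuvette clip with a blue strip, 20 x 74 (its y) x 17 mm, lying loose on the worktop; to be left alone. Origin: centre of its underside
Mind the look-alikes: they are no part of the job. There is more than one size of the gauze_roll; the one meant has the size given above.

How it is judged:
At the end, for the whole second after the job is handed in: Brown vials in the black tray, clear vials in the yellow, gauze in the green: each centre within 36 mm (x) and 63 mm (y) of the tray's, underside under 12 mm above the tray's, upright within 0.15 rad, at rest; timer and clip within 30 mm of their starts (x of vial_red in the frame of tray_black between -0.036 and 0.036 m and y of vial_red in the frame of tray_black between -0.063 and 0.063 m and z of each of vial_red, vial_orange in the frame of tray_black below 0.012 m and angle between each of vial_red, vial_orange, vial_blue, vial_green, gauze_roll's own z axis and vertical below 0.15 rad and linear speed of each of vial_red, vial_orange, vial_blue, vial_green, gauze_roll below 0.02 m/s and angular speed of each of vial_red, vial_orange, vial_blue, vial_green, gauze_roll below 0.2 rad/s and x of vial_orange in the frame of tray_black between -0.036 and 0.036 m and y of vial_orange in the frame of tray_black between -0.063 and 0.063 m and x of vial_blue in the frame of tray_yellow between -0.036 and 0.036 m and y of vial_blue in the frame of tray_yellow between -0.063 and 0.063 m and z of each of vial_blue, vial_green in the frame of tray_yellow below 0.012 m and x of vial_green in the frame of tray_yellow between -0.036 and 0.036 m and y of vial_green in the frame of tray_yellow between -0.063 and 0.063 m and x of gauze_roll in the frame of tray_green between -0.036 and 0.036 m and y of gauze_roll in the frame of tray_green between -0.063 and 0.063 m and z of gauze_roll in the frame of tray_green below 0.012 m and distance of each of timer, clear_clip from where it was at the start of the episode below 0.03 m); the robot touches nothing.
It fails at once if a vial or the gauze roll is knocked over (tilted by more than 1 rad) (angle between any of vial_red, vial_orange, vial_blue, vial_green, gauze_roll's own z axis and vertical above 1 rad).
It fails at once if the timer or the clear clip is moved by more than 30 mm (distance of any of timer, clear_clip from where it was at the start of the episode above 0.03 m).
It also fails if it takes over 118 s, if anything falls off the work surface, if the arm or the gripper's body presses on something with over 40 N, if the wrist force passes 120 N, or if a joint passes its speed limit or range.

## Working session

There is one attempt and no reset: what is moved stays moved. The work goes in short steps, each a Python script; the robot and the scene stay as the last script left them, time stands still between calls to the robot, and variables do not carry over. Pictures are saved under pics/ and viewed, at most 14 in all, crops included, and the job is handed in when it is done.

```bash
mkdir -p pics; ls
python3 - <<'E'
from station import r
import cv2,numpy as np
for n in("top","side"):
    f=r.grab_frame(n); cv2.imwrite(f"pics/{n}0.png",f["frame"]); np.savez(f"{n}0.npz",**f)
    print(n,f["intrinsics"].round(1).tolist(),f["cam_to_world"].round(3).tolist(),(f["z_map"]>0).mean())
s=r.read_state();print(s["clock"],s["tool_rot"],s["grip_width"])
E
```

```text
pics
top [[436.3, 0.0, 308.7], [0.0, 436.3, 232.3], [0.0, 0.0, 1.0]] [[-0.029, 0.984, -0.173, 0.385], [-0.999, -0.035, -0.031, 0.005], [-0.037, 0.172, 0.984, 0.906], [0.0, 0.0, 0.0, 1.0]] 0.9961263020833333
side [[560.5, 0.0, 328.7], [0.0, 560.5, 236.4], [0.0, 0.0, 1.0]] [[-0.961, 0.12, -0.25, 0.243], [-0.277, -0.354, 0.893, 1.041], [0.019, 0.927, 0.373, 0.476], [0.0, 0.0, 0.0, 1.0]] 0.9960872395833333
0.1 [-5.97509144e-01 -3.08370140e+00  2.68360862e-03] 0.08554763026552344
```

View pics/top0.png

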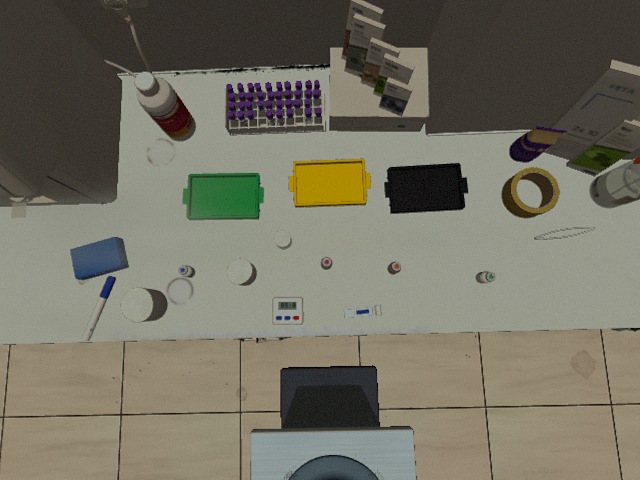

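View pics/side0.png

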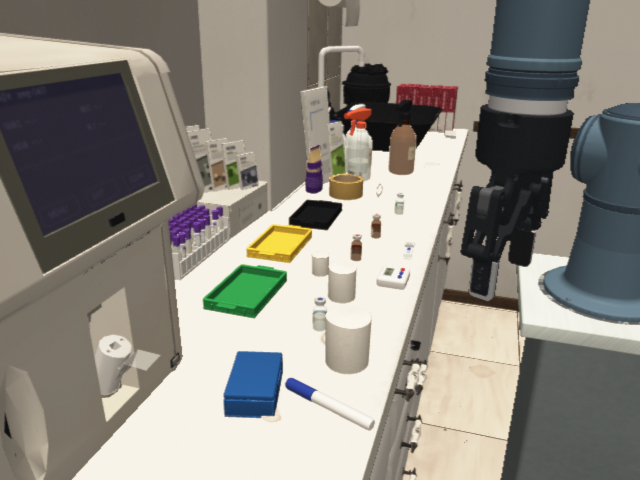

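Top view: the vials are at blue (185,271), red or orange at (326,263) and (396,267), and green (486,277). The green tray is at (224,196), yellow at (330,183) and black at (427,188). The timer is at (287,311) and the clip at (363,312). 

There are three possible gauze rolls: large (138,305), middle (240,271) and small (283,239). By apparent size I expect the middle one. I'll measure all three.

```bash
cat > h.py <<'E'
import numpy as np,cv2
def ray(f,u,v,z):
    K=f["intrinsics"];T=f["cam_to_world"]
    d=T[:3,:3]@np.array([(u-K[0,2])/K[0,0],-(v-K[1,2])/K[1,1],-1]);o=T[:3,3]
    return o+d*(z-o[2])/d[2]
def cloud(f):
    K=f["intrinsics"];T=f["cam_to_world"];z=f["z_map"].astype(float)
    v,u=np.mgrid[:z.shape[0],:z.shape[1]]
    P=np.stack([(u-K[0,2])/K[0,0]*z,-(v-K[1,2])/K[1,1]*z,-z],-1)
    return P@T[:3,:3].T+T[:3,3]
E
python3 - <<'E'
from h import *
f=dict(np.load("top0.npz"));P=cloud(f);im=f["frame"];hsv=cv2.cvtColor(im,cv2.COLOR_BGR2HSV)
print("table z",np.median(P[250:330,420:460,2]))
def patch(u,v,h=22):
    m=np.zeros(im.shape[:2],bool);m[v-h:v+h,u-h:u+h]=1;return m
for n,u,v in[("big",138,305),("mid",240,271),("small",283,239)]:
    m=patch(u,v);zt=np.percentile(P[m][:,2],97);t=m&(abs(P[...,2]-zt)<.008)
    c,_=cv2.findContours(t.astype(np.uint8),0,1);c=max(c,key=cv2.contourArea);(a,b),rr=cv2.minEnclosingCircle(c)
    M=P[t];print(n,"top z",zt.round(4),"circ",a,b,ray(f,a,b,zt).round(4),"diam",2*rr*f["z_map"][v,u]/436, "ext",np.ptp(M[:,:2],0).round(3),"mid",((M.min(0)+M.max(0))/2).round(4))
for n,u,v in[("blue",185,271),("L",326,263),("R",396,267),("green",486,277)]:
    m=patch(u,v,14);zt=np.percentile(P[m][:,2],98);t=m&(P[...,2]>.046);uv=np.argwhere(t).mean(0)[::-1]
    print(n,"zmax",zt.round(4),"n",t.sum(),uv.round(1),ray(f,*uv,.054).round(4))
    cap=hsv[v-5:v+6,u-5:u+6].reshape(-1,3);s=cap[cap[:,1].argsort()[-12:]];print("   hues",s[:,0].tolist())
for n,m in[("green",cv2.inRange(hsv,(45,120,40),(85,255,255))),("yellow",cv2.inRange(hsv,(18,150,100),(32,255,255))),("black",cv2.inRange(hsv,(0,0,0),(180,255,60)))]:
    m[:150]=0;m[225:]=0;m[:,:175]=0;m[:,475:]=0
    c,_=cv2.findContours(m,0,1);c=max(c,key=cv2.contourArea);q=cv2.minAreaRect(c);w=np.array([ray(f,*p,.02)[:2] for p in cv2.boxPoints(q)])
    e=[np.linalg.norm(w[1]-w[0]),np.linalg.norm(w[2]-w[1])];d=w[1]-w[0] if e[0]>e[1] else w[2]-w[1]
    print(n,w.mean(0).round(4),np.round(e,3),"long-axis deg",np.degrees(np.arctan2(d[1],d[0])).round(1))
for n,u,v in[("timer",287,311),("clip",363,312)]:print(n,ray(f,u,v,.02).round(3))
cv2.imwrite("pics/crop0.png",cv2.resize(im[225:330,110:510],(800,210),interpolation=cv2.INTER_CUBIC))
E
```

```text
table z -0.0010249826364618908
big top z 0.0795 circ 137.5 304.5 [0.4027 0.3603 0.0795] diam 0.06614666 ext [0.063 0.062] mid [0.403  0.3634 0.0768]
mid top z 0.0618 circ 239.3285675048828 271.6714172363281 [0.4603 0.1694 0.0618] diam 0.051474575 ext [0.049 0.049] mid [0.4609 0.17   0.0592]
small top z 0.0412 circ 281.6739196777344 238.67391967773438 [0.5259 0.0876 0.0412] diam 0.034317974 ext [0.031 0.033] mid [0.5265 0.0872 0.0394]
blue zmax 0.0547 n 76 [182.5 269.7] [0.4685 0.2838 0.054 ]
   hues [109, 115, 112, 117, 114, 111, 112, 116, 114, 114, 115, 114]
L zmax 0.055 n 70 [326.1 262.1] [ 0.4744 -0.      0.054 ]
   hues [0, 179, 0, 0, 1, 178, 1, 1, 1, 0, 0, 179]
R zmax 0.0539 n 73 [395.7 266.3] [ 0.4617 -0.1347  0.054 ]
   hues [6, 7, 8, 7, 9, 8, 8, 8, 8, 8, 9, 9]
green zmax 0.0542 n 84 [489.4 276.3] [ 0.4367 -0.312   0.054 ]
   hues [46, 58, 11, 46, 52, 30, 59, 56, 56, 56, 57, 54]
green [0.6274 0.2123] [0.167 0.095] long-axis deg -92.3
yellow [ 0.647  -0.0129] [0.172 0.099] long-axis deg -91.3
black [ 0.6263 -0.2125] [0.171 0.099] long-axis deg -88.8
timer [0.382 0.082 0.02 ]
clip [ 0.376 -0.07   0.02 ]
```

View pics/crop0.png

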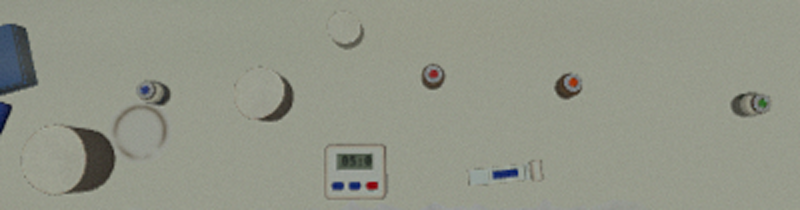

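The crop confirms the choice. Red dot is (433,74) in the crop, orange (572,83), green (762,103) and blue (145,90). The middle roll at (262,94) measures 51 × 61 mm, which matches the gauze roll. The large roll (66 × 80) and small one (34 × 41) are decoys. I'll pick with the jaws closing along x, keeping the fingertips above the tray walls.

```bash
cat > job.py <<'E'
from station import r
import numpy as np
A=np.pi/np.sqrt(2)
O={"a":np.array([A,A,0]),"b":np.array([-A,A,0])}
ITEM={"blue":(.4685,.2838,.029,.024),"red":(.4744,0,.029,.024),"orange":(.4617,-.1347,.029,.024),"green":(.4367,-.314,.029,.024),"gauze":(.4607,.1697,.036,.052)}
DEST={"blue":(.647,.019),"green":(.647,-.045),"red":(.6263,-.1805),"orange":(.6263,-.2445),"gauze":(.6274,.2123)}
HI=.15
def pick(n,o):
    x,y,z,w=ITEM[n]
    r.move_pose([x,y,HI],o); r.move_straight([x,y,z],velocity=.12); r.clamp()
    s=r.read_state();print(n,"grip",round(s["grip_width"],4),"F",s["gripper_force"],"t",s["clock"])
    assert abs(s["grip_width"]-w)<.004
    r.move_straight([x,y,HI],velocity=.15)
def place(n,o):
    x,y=DEST[n];z=ITEM[n][2]+.0055
    r.move_pose([x,y,HI],o); print("carry",round(r.read_state()["grip_width"],4))
    r.move_straight([x,y,z],velocity=.1); r.let_go(); r.hold(.2); r.move_straight([x,y,HI],velocity=.2)
    print("placed",n,r.read_state()["clock"])
E
python3 - <<'E'
from job import *
for k,o in O.items():
    for n in ITEM:
        for p in (ITEM[n][:3],(*ITEM[n][:2],HI),(*DEST[n],.035),(*DEST[n],HI)):
            q=r.solve_ik(p,o); 
            if q is None: print(k,n,p,"none")
    print(k,None if q is None else np.round(q,2))
o=O["b"] if r.solve_ik([.4685,.2838,.15],O["b"]) is not None else O["a"]
qs=[r.solve_ik([.4685,.2838,.15],v) for v in O.values()];q0=r.read_state()["q"]
k=min((np.abs(np.array(q)-q0).max(),k) for q,k in zip(qs,O) if q is not None)[1];print("use",k)
pick("blue",O[k])
E
```

```text
a [0.23 0.58 0.26 1.25 0.   1.8 ]
b [ 0.23  0.58  0.26  1.25  0.   -1.34]
use a
blue grip -0.0002 F 2.393217980861664 t 3.375Traceback (most recent call last):
  File "<stdin>", line 11, in <module>
  File "job.py", line 12, in pick
    assert abs(s["grip_width"]-w)<.004
           ^^^^^^^^^^^^^^^^^^^^^^^^^^^
AssertionError
```

The grip closed on nothing, so I'll look before moving.

Run:
```python
from station import r
import cv2,numpy as np
t=r.grab_frame("top");w=r.grab_frame("side")
np.savez("side1.npz",**w)
s=r.read_state();print(s["ee_pos"],s["tool_rot"],s["contact_force"])
a=cv2.resize(t["frame"][200:340,100:320],(800,509));cv2.imwrite("pics/t1.png",a)
cv2.imwrite("pics/s1.png",cv2.resize(w["frame"][180:400,220:500],(760,597)))
```

```text
[0.46875881 0.28395199 0.02941104] [2.22129075e+00 2.22133870e+00 1.03705132e-03] [-0.60480841 -1.02746433  5.4558622 ]
```

View pics/t1.png

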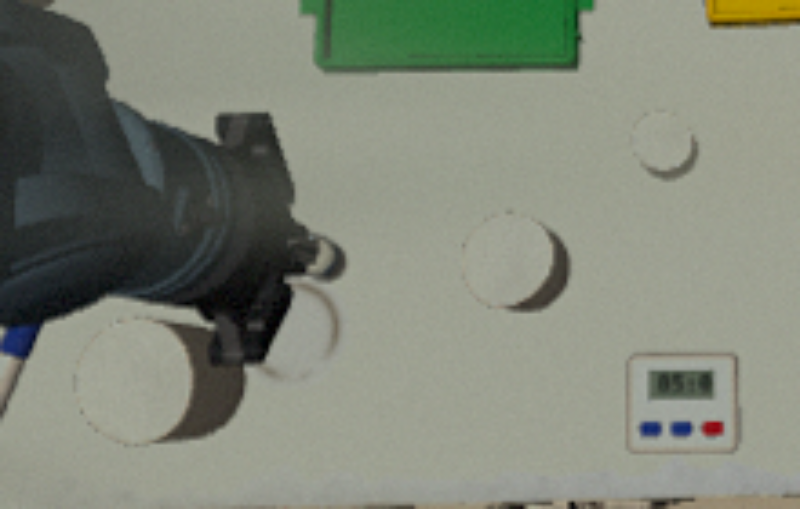

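View pics/s1.png

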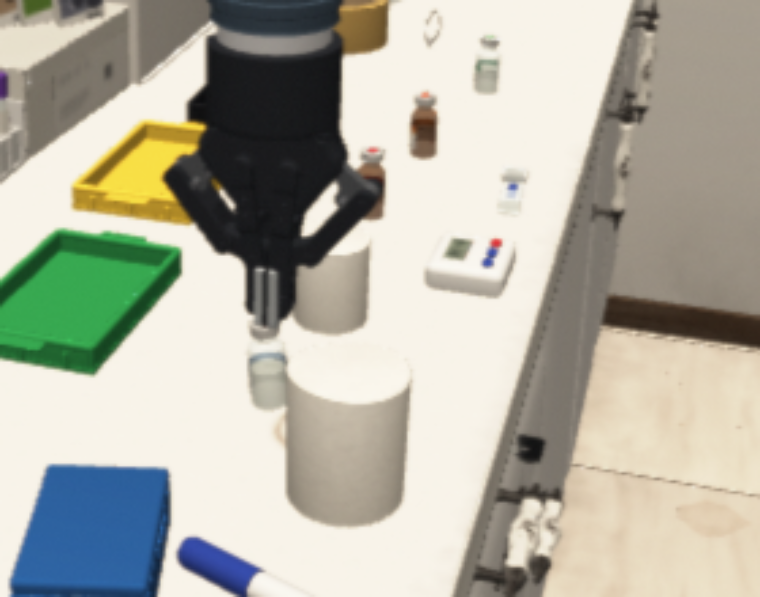

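The vial still stands: the body is at crop (325,258) in the top view and (268,370) in the side view. The fingertips appear at about the height of its cap. I'll check this with the depth maps.

Run:
```python
from h import *
f=dict(np.load("side1.npz"));P=cloud(f)
g=lambda x,y:(int(220+x*280/760),int(180+y*220/597))
for n,x,y in[("fingertip",268,290),("fing low",283,310),("cap",263,328),("vial body",268,370),("vial base",268,403),("knuckle",180,175),("gauze mid",335,290),("red cap",372,155),("table",240,420)]:
    u,v=g(x,y);print(n,u,v,P[v,u].round(4))
f0=dict(np.load("side0.npz"));P0=cloud(f0)
for n in((318,298),(319,302),(319,312),(320,325)):print(n,P0[n[1],n[0]].round(4))
def proj(f,p):
    T=f["cam_to_world"];c=T[:3,:3].T@(np.array(p)-T[:3,3]);K=f["intrinsics"];return (K[0,0]*c[0]/-c[2]+K[0,2]).round(1),(-K[1,1]*c[1]/-c[2]+K[1,2]).round(1)
print("tip proj",proj(f,[.4687,.284,.018]),"cap",proj(f,[.4685,.2838,.054]))
```

```text
fingertip 318 286 [0.4672 0.2962 0.08  ]
fing low 324 294 [0.4582 0.2932 0.066 ]
cap 316 300 [0.4723 0.2894 0.0511]
vial body 318 316 [0.4669 0.2949 0.0261]
vial base 318 328 [0.4665 0.2953 0.0044]
knuckle 286 244 [0.5192 0.2964 0.1436]
gauze mid 343 286 [0.4528 0.193  0.0323]
red cap 357 237 [0.4726 0.0077 0.0507]
table 308 334 [ 0.4796  0.3066 -0.0025]
(318, 298) [0.4705 0.2842 0.0523]
(319, 302) [0.466  0.2936 0.0508]
(319, 312) [0.4651 0.2958 0.0342]
(320, 325) [0.4634 0.2949 0.0103]
tip proj (np.float64(318.9), np.float64(317.0)) cap (np.float64(319.3), np.float64(297.1))
```

The fingertips sit at about z=0.056, directly on the cap, although the TCP reads 0.029. I'll raise straight up, then compare the tip height with the reported TCP, shut and open.

Run:
```python
from job import *
from h import *
f0=dict(np.load("side0.npz"));P0=cloud(f0)
m=(P0[...,2]<.26)&(P0[...,2]>.1)&(abs(P0[...,0]-.215)<.1)&(abs(P0[...,1]-.533)<.1);print("start tip z",np.percentile(P0[m][:,2],[0,1,5]) if m.any() else None)
r.move_straight([.4685,.2838,.15])
for k in("shut","open"):
    if k=="open": r.let_go()
    s=r.read_state();f=r.grab_frame("side");P=cloud(f)
    m=(P[...,2]>.07)&(abs(P[...,0]-.4685)<.07)&(abs(P[...,1]-.2838)<.03)
    print(k,s["ee_pos"].round(4),s["contact_force"].round(1),s["grip_width"],"tip z",np.percentile(P[m][:,2],[0,.5,2]).round(4))
    cv2.imwrite(f"pics/s2{k}.png",np.hstack([f["frame"][150:360,240:440]]).repeat(2,0).repeat(2,1))
f=r.grab_frame("wrist");cv2.imwrite("pics/w2.png",f["frame"]);np.savez("w2.npz",**f)
```

```text
start tip z [0.24137766 0.242257   0.24334187]
shut [0.4678 0.2835 0.1489] [-0.1  0.9 -0.7] -4.767280332645228e-05 tip z [0.1723 0.179  0.1889]
open [0.4685 0.2838 0.15  ] [ 0.1 -0.3 -0. ] 0.08558835928264766 tip z [0.1867 0.1914 0.2003]
```

View pics/s2open.png

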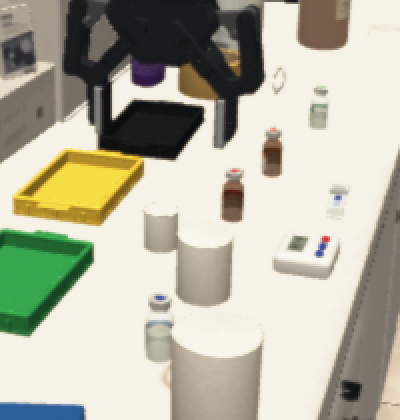

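View pics/w2.png

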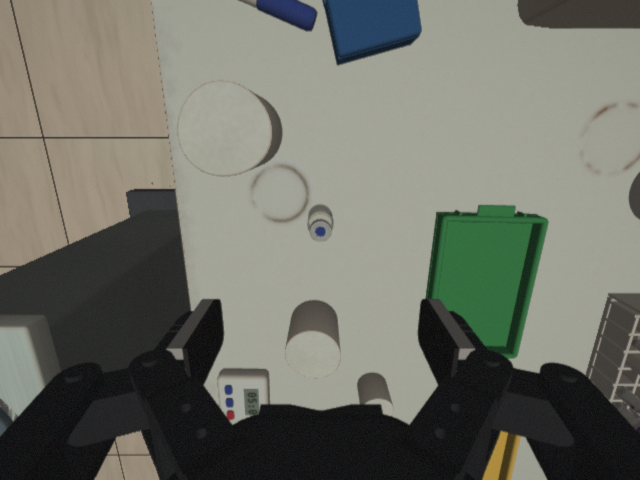

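Both side-view measurements agree. The real fingertips are about 36 mm higher than the reported TCP implies (shut: TCP+25 mm, when it should be −11; open: TCP+37 mm, when it should be +2). Laterally the jaws line up with the blue vial: pads at crop x 100 and 220, vial at 160. I'll lower all commands by 36–37 mm, with a force guard.

```bash
sed -i 's/\.029,\.024/-.008,.024/g; s/\.036,\.052/-.002,.052/; s/(.4367,-.314/(.4367,-.314/; s/HI=.15/HI=.10/; s/r.move_straight(\[x,y,z\],velocity=.12)/assert not r.move_straight([x,y,z],velocity=.12,until_force=6)/' job.py
python3 - <<'E'
from job import *
o=O["a"]
for n in ITEM:
    for p in (ITEM[n][:3],(*ITEM[n][:2],HI),(*DEST[n],-.003),(*DEST[n],HI)):
        if r.solve_ik(p,o) is None: print(n,p,"none")
r.move_pose([.4685,.2838,HI],o)
pick("blue",o)
import cv2
f=r.grab_frame("side");cv2.imwrite("pics/s3.png",f["frame"][150:360,240:440].repeat(2,0).repeat(2,1))
E
```

```text
blue grip 0.0204 F 58.794698045239784 t 7.5917
```

View pics/s3.png

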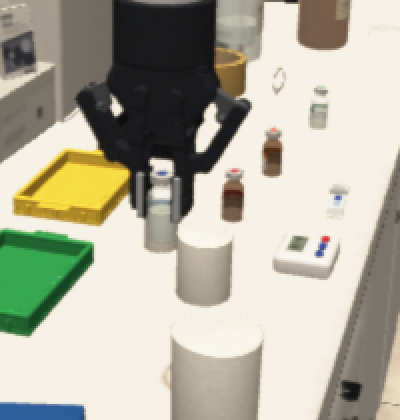

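The vial is lifted upright between the pads, with its cap at crop (162,175). The width reads 20.4 mm rather than 24, so I'll check how it sits in the pads before carrying it.

Run:
```python
from station import r
from h import *
f=r.grab_frame("side");P=cloud(f)
for y in(178,200,215,240):
    print(y,[(x,P[150+y//2,240+x//2].round(3).tolist()) for x in(144,152,160,168,176)])
w=r.grab_frame("wrist");cv2.imwrite("pics/w3.png",w["frame"][150:480,120:520])
s=r.read_state();print(s["ee_pos"],s["grip_width"],s["contact_force"],s["wrist_torque"])
```

```text
178 [(144, [0.478, 0.293, 0.156]), (152, [0.472, 0.293, 0.157]), (160, [0.466, 0.292, 0.157]), (168, [0.461, 0.288, 0.156]), (176, [0.454, 0.292, 0.159])]
200 [(144, [0.478, 0.294, 0.138]), (152, [0.472, 0.293, 0.139]), (160, [0.466, 0.293, 0.14]), (168, [0.461, 0.289, 0.139]), (176, [0.452, 0.296, 0.143])]
215 [(144, [0.479, 0.291, 0.125]), (152, [0.471, 0.296, 0.128]), (160, [0.465, 0.296, 0.129]), (168, [0.46, 0.291, 0.128]), (176, [0.453, 0.292, 0.13])]
240 [(144, [0.539, 0.099, 0.008]), (152, [0.471, 0.294, 0.106]), (160, [0.464, 0.297, 0.108]), (168, [0.46, 0.29, 0.105]), (176, [0.484, 0.18, 0.053])]
[0.4674627  0.28333127 0.09866714] 0.020987185513787043 [-0.28351519 -0.08586593  0.66914062] [-0.00972813 -0.00412009  0.04587334]
```

View pics/w3.png

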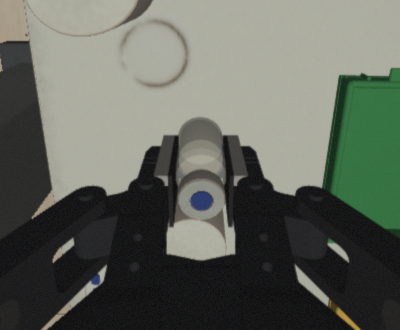

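The vial is centred in the pads and vertical, with the cap between the pads at crop (202,200), so the width reading is just biased. I'll place it and check.

```bash
sed -i 's/<.004/<.006/' job.py
python3 - <<'E'
from job import *
import cv2
place("blue",O["a"])
pick("red",O["a"]);place("red",O["a"])
f=r.grab_frame("side");cv2.imwrite("pics/s4.png",f["frame"][150:360,200:440].repeat(2,0).repeat(2,1))
E
```

```text
carry 0.0201
placed blue 12.5167
red grip 0.0208 F 58.73067518807147 t 14.9
carry 0.0201
placed red 19.3917
```

View pics/s4.png

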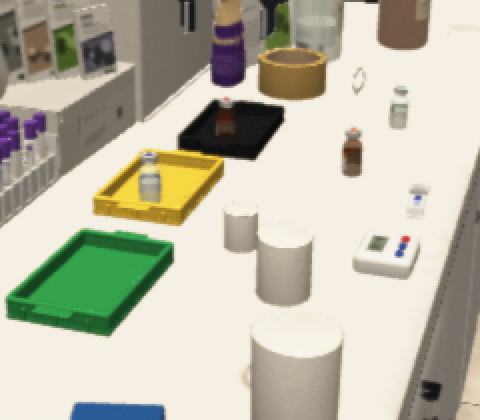

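Blue stands in the yellow tray (150,180) and red in the black tray (226,120), both upright. Next are the other three.

Run:
```python
from job import *
import cv2
for n in("orange","green","gauze"): pick(n,O["a"]);place(n,O["a"])
r.move_pose([.42,.0,.22],O["a"])
f=r.grab_frame("side");cv2.imwrite("pics/s5.png",f["frame"][150:360,200:440].repeat(2,0).repeat(2,1));np.savez("s5.npz",**f)
f=r.grab_frame("top");cv2.imwrite("pics/t5.png",f["frame"]);np.savez("t5.npz",**f)
```

```text
orange grip 0.02 F 58.851505253696814 t 21.825
carry 0.0202
placed orange 26.1917
green grip 0.0202 F 58.8378704956267 t 28.6833
carry 0.0201
placed green 33.5333
gauze grip 0.051 F 62.19825983047485 t 36.05
carry 0.0513
placed gauze 40.0
```

View pics/s5.png

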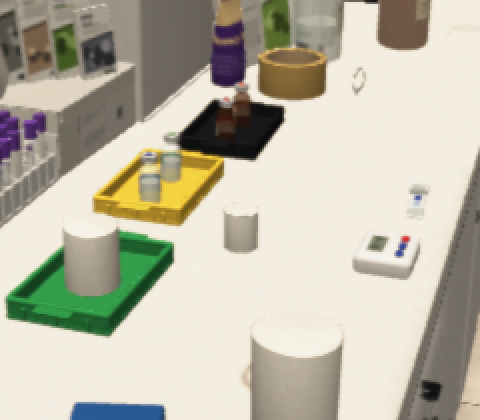

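View pics/t5.png

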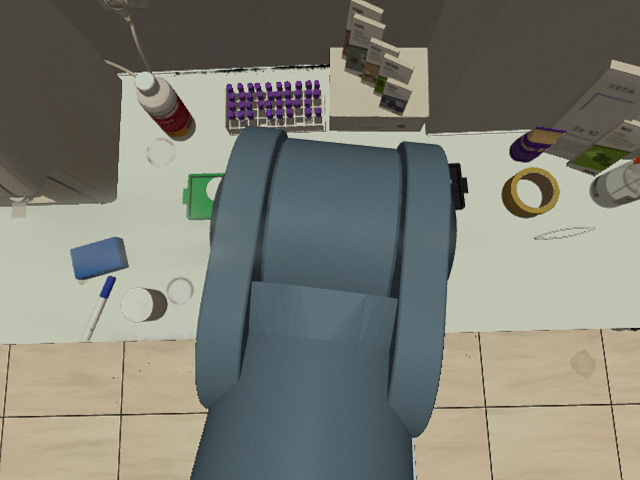

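The side view shows all five upright: brown at (226,120) and (242,103), clear at (150,178) and (172,157), gauze at (92,255). The timer and clip haven't moved. The arm blocks the top view. I'll move it aside, check positions and heights numerically, and then hand in.

Run:
```python
from job import *
from h import *
r.movej([1.078,.377,.081,1.274,0,1.46]); r.hold(.3)
f=r.grab_frame("top");P=cloud(f);ok=True
for n,(x,y) in DEST.items():
    h=.035 if n=="gauze" else .02
    m=(abs(P[...,0]-x)<h)&(abs(P[...,1]-y)<h)&(P[...,2]>.045)&(P[...,2]<.12);Q=P[m]
    zt=np.percentile(Q[:,2],98);T=Q[Q[:,2]>zt-.006];c=T[:,:2].mean(0);print(n,"top z",zt.round(4),"off",(c-[x,y]).round(4))
    ok&=abs(zt-(.065 if n=="gauze" else .058))<.005 and abs(c-[x,y]).max()<.012
d=cv2.absdiff(f["frame"],np.load("top0.npz")["frame"])[290:330,265:390];print("timer/clip diff",d.max(),d.mean(),ok)
if ok and d.mean()<6: print(r.job_done())
```

```text
blue top z 0.0596 off [0.0003 0.0013]
green top z 0.0605 off [-0.0004 -0.0007]
red top z 0.0604 off [0.0002 0.0001]
orange top z 0.0603 off [ 0.0004 -0.0005]
gauze top z 0.0669 off [0.0005 0.0003]
timer/clip diff 13 2.1539333333333333 True
the job is handed in; nothing more can be done
None
```

The job is handed in: both brown vials stand in the black tray, both clear vials in the yellow and the gauze roll in the green, all upright and within about 1.5 mm of target, with the timer and clip unmoved; no verdict came back.

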